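Fetch the lens cell from behind the bottles

TASK

The white lens cell stands at the back of the grey tray behind two little bottles. Clear the bottles first, the red-capped oiler onto the middle of the red coaster and the brown dropper bottle onto the middle of the black coaster; then, with both standing there, set the lens cell glass up inside the rim of the blue lens seat; finally put each bottle back in the tray on the very spot where it stood. Keep the bottles upright throughout and leave the black loupe and the film cartridge alone.

Things in the scene. Friction and masses are not known exactly. Their poses are not given: they have to be found in the camera images.
- lane_tray: fixed grey tray 184 x 64 mm, a lane open at its front (-x) end; origin under its centre on the bench; x along the lane to the back wall, y across. Floor 3 mm thick; walls 5 mm thick, tops 24 mm above the bench; lane 54 mm wide, back wall's inner face at x = +87 mm. White rings on the floor at x = -64 and -20 mm mark where the bottles stand (either order, to a few mm); the lens cell at x about +23 mm.
- oiler: small amber oil bottle with a red cap and a red needle spout, 30 mm round, 86 mm high, standing upright; origin at the centre of its underside, z up. The body is straight enough to grip from about 10 to 42 mm above its foot; do not grip higher. Never tip it by more than about 30 degrees.
- dropper_bottle: brown dropper bottle with a black rubber teat, 33 mm round, 102 mm high, standing upright; origin at the centre of its underside, z up. Grip the body between 10 and 50 mm above its foot. Never tip it by more than about 30 degrees.
- lens_cell: white ribbed round lens cell, dark glass on top, 34 mm across, 20 mm high; origin at the centre of its underside, z up. Tray walls leave only 10 mm beside it and a bottle stands about 9 mm before it: fingers fit only before and behind it (along the tray's x), once the bottles are gone. Keep the fingertips 5 mm or more above its foot to clear the rim of the seat.
- red_coaster: fixed flat red disc, 62 mm across and 4 mm thick; origin under its centre, on the bench. Temporary place of the oiler.
- black_coaster: fixed flat black disc, 62 mm across and 4 mm thick; origin under its centre, on the bench. Temporary place of the dropper bottle.
- lens_seat: fixed round blue seat with a white floor, 68 mm across; origin under its centre, on the bench. Its floor is 4 mm above the bench, 56 mm across, with a rim 3 mm higher round it. Final place of the lens cell.
- eye_loupe: black eye loupe, 39 mm round, 35 mm high, standing on the bench; origin at the centre of its underside. Leave it alone.
- cartridge: black film cartridge, two rolls joined by a web, 23 x 74 x 30 mm (x, y, z), lying on the bench; origin at the centre of its underside. Leave it alone.

How it is judged:
By the outcome, as a careful person would: the job done as asked, in the order asked, and still so for the second after the job is handed in, with the robot touching nothing.
It also fails if it takes over 128 s, if anything falls off the work surface, if the arm or the gripper's body presses on something with over 40 N, if the wrist force passes 120 N, or if a joint passes its speed limit or range.

ROBOT

A 6-joint arm with a two-finger parallel gripper is mounted at the origin on the work surface; the furniture and walls round the work are solid. World frame = base frame: x ahead of the robot, y to its left, z up, the work surface at z = 0. Lengths are in mm, angles in rad, forces in N, time in s.
With the tool pointing down it reaches from about 275 to 1000 mm from the base axis. Payload 8.4 kg.
Tool frame: the origin (TCP) lies between the finger pads; the fingertips stand r.tips_ahead ahead of it and the grasp point (between the pads) lies 6 mm ahead of it (r.tips_ahead is the distance from the TCP to the fingertips, in mm); z points along the fingers, y is the line along which they close (so a half turn about z gives the same grasp; the last joint's range is limited). The gripper opens to 85 mm and grips with 20 to 120 N. Pads are 22 mm wide; open, the fingers measure 114 mm over their backs; the gripper's body (76 mm by 85 mm) begins 54 mm behind the grasp point. The pads swing forward as they close: fully open they stand 13 mm farther back than shut.
Start: joints at [1.205, 0.353, 1.633, -0, 1.155, -0.002], TCP at [222.391, 584.098, 256.281] pointing down, gripper open.
Joint ranges: [-2.63, 2.63], [-0.92, 2.1], [0.06, 2.66], [-1.3, 4.44], [0, 2.69], [-3.02, 3.02]. Speed limits (rad/s): [2.22, 2.22, 2.79, 3.14, 3.14, 3.14].

INTERFACE

Orientations are given as [roll, pitch, yaw] about the fixed x, y, z axes, in that order (R = Rz(yaw) Ry(pitch) Rx(roll)).
In Python, from rig import r gives the robot as it stands.
- The arm moves only by the tool carry_out, never from a script. Its arguments are lists of equal length, an entry for each row: "delta_pos": the shift along the tool's x, y, z in m, a list of three; "rot": the turn, a rotation vector about the tool's x, y, z in degrees, a list of three. A call has 1 to 8 rows; each row is the pose to reach, as a shift and turn from the pose commanded when the call began, along the tool's axes at that moment; what a row does not reach only later rows make up. A row lasts 1/8 s, in which the tool goes at most 62.5 mm and 10.7 degrees, less where a joint would pass 70% of its speed; a pose out of reach is approached as far as the arm can. A call with a gripper value outside its range is refused whole. "claw" is the finger opening in m, from 0 to 0.0854, set as the call begins (left out, the last holds). The fingers move at their own pace and stop on an object; "grip_force" is the grip in N (left out, the last holds). Time passes only in rows, so rows that repeat a pose let the fingers close. It gives the time, the measured TCP pose, the force, the opening and the grip force at its end, in the units of the state.
- r.sense(): the state, without advancing time (a new reading comes with each control period).
- r.grab_frame(name): name is "scene" or "top"; returns the picture (480x640x3 uint8, blue, green, red); there is no depth.
- r.camera_info(name): a dict with "fx", "fy", "cx", "cy" (pixels), "pose" (4x4, takes a point from camera to world coordinates). Camera axes: x right, y down, z forward; pixel columns grow to the right and rows downward; lengths in mm; the calibration is good to about 2 mm. A picture is of the moment at which its call begins. camera_info takes no time and is no camera call.
- r.sign_off(): hands the job in; it is judged then, once.
Trained networks look in the newest picture that a camera, given by its name, has taken for a name from the list of things; names that differ only in an ending like _2 or _b are one class to them, and where a whole thing is asked for, a point or a joint stands for the part that bears it (a point fixed in the world has none). Each returns a list of dicts, best first, with "p" (0 to 1); they miss things now and then, are a little off and sometimes report something else, mostly with a low value. They report only what shows in the picture. A call takes as long as a camera call.
- r.recognise(thing, camera): "box" ([left, top, right, bottom] in pixels, round what is visible of it).
- r.cut_out(thing, camera): "mask" (480x640 bool, what is visible of it) and "box" ([left, top, right, bottom] in pixels, round what is visible of it).
The state is a dict: "clock": time; "qpos": joint angles; "qvel": joint speeds; "joint_efforts": joint torques, N m; "eef_pos": TCP position; "tcp_rot": TCP orientation; "contact_force": force on the tool from outside, world axes, zero at the start; "wrist_torque": the same for the moment, N m; "opening": opening from 0.0 (shut) to 1.0 (fully open); "grasp_force": force on a finger pad.
Only numpy, scipy, OpenCV 4.12 (cv2) and the standard library are available. Lean on these libraries where they do the work, as an engineer would, in place of code of your own. Each camera call takes 0.05 s, during which the arm holds its last target. There are 200 camera calls.

## Working session

There is one attempt and no reset: what is moved stays moved. The work goes in short steps, Python scripts to look and compute and a tool call to move; the robot and the scene stay as the last step left them, time stands still between calls to the robot, and variables do not carry over. Pictures are saved under pics/ and viewed, at most 14 in all, crops included, and the job is handed in when it is done.

Besides the shell and the picture viewer there is one more tool, called after "Request:" as name(argument=value, ...) on one line, values as JSON. carry_out: Moves the arm, as the interface text tells. Its arguments: {"type":"object","properties":{"delta_pos":{"type":"array","items":{"type":"array","items":{"type":"number"}}},"rot":{"type":"array","items":{"type":"array","items":{"type":"number"}}},"claw":{"type":"number"},"grip_force":{"type":"number"}},"required":["delta_pos","rot"]}

```bash
mkdir -p pics; ls
cat > h.py <<'E'
import numpy as np, cv2
from rig import r
def proj(cam,P):
    c=r.camera_info(cam);T=np.linalg.inv(np.array(c["pose"]))
    p=T[:3,:3]@np.array(P,float)+T[:3,3]
    return np.array([c["fx"]*p[0]/p[2]+c["cx"],c["fy"]*p[1]/p[2]+c["cy"]])
def unproj(cam,uv,z):
    c=r.camera_info(cam);T=np.array(c["pose"])
    d=T[:3,:3]@np.array([(uv[0]-c["cx"])/c["fx"],(uv[1]-c["cy"])/c["fy"],1.])
    return T[:3,3]+d*(z-T[2,3])/d[2]
E
python3 - <<'E'
from h import *
s=r.sense();print(s["clock"],s["eef_pos"],s["tcp_rot"],r.tips_ahead,s["contact_force"])
for c in("scene","top"):
    cv2.imwrite(f"pics/{c}0.png",r.grab_frame(c)); i=r.camera_info(c); print(c,i["fx"],np.round(i["pose"],3).tolist())
    for t in "lane_tray oiler dropper_bottle lens_cell red_coaster black_coaster lens_seat eye_loupe cartridge".split():
        for d in r.cut_out(t,c)[:2]:
            m=d["mask"];ys,xs=np.nonzero(m);u=[xs.mean(),ys.mean()]
            print(c,t,round(d["p"],2),np.round(d["box"]).tolist(),np.round(u,1).tolist(),m.sum(),np.round(unproj(c,u,4)[:2]).tolist())
E
```

```text
pics
0.0 [222.23550298 583.68216037 255.56659944] [-3.14022532e+00  1.27264076e-05  2.77783015e+00] 25.0 [-0.24975338  0.15537916 -0.89046854]
scene 471.7992405040376 [[0.685, -0.478, 0.55, 59.928], [-0.729, -0.446, 0.52, -469.974], [-0.003, -0.757, -0.654, 583.186], [0.0, 0.0, 0.0, 1.0]]
scene lane_tray 0.84 [280.0, 205.0, 373.0, 261.0] [328.7, 231.3] 2051 [584.0, -9.0]
scene oiler 0.6 [308.0, 209.0, 325.0, 239.0] [315.4, 225.4] 399 [580.0, 22.0]
scene dropper_bottle 0.73 [284.0, 203.0, 303.0, 251.0] [295.2, 227.5] 684 [548.0, 46.0]
scene lens_cell 0.55 [328.0, 218.0, 344.0, 233.0] [332.9, 224.4] 221 [605.0, -1.0]
scene red_coaster 0.84 [427.0, 276.0, 460.0, 302.0] [443.3, 290.0] 777 [600.0, -252.0]
scene black_coaster 0.76 [363.0, 325.0, 406.0, 359.0] [382.8, 340.9] 1137 [448.0, -242.0]
scene lens_seat 0.57 [208.0, 174.0, 241.0, 197.0] [224.4, 185.6] 487 [545.0, 261.0]
scene lens_seat 0.55 [427.0, 277.0, 461.0, 303.0] [442.4, 290.0] 749 [600.0, -251.0]
scene eye_loupe 0.68 [428.0, 276.0, 462.0, 304.0] [443.6, 289.6] 765 [602.0, -252.0]
scene eye_loupe 0.63 [279.0, 162.0, 298.0, 179
[... 472 characters left out ...]
.0] [307.1, 251.1] 217 [516.0, 8.0]
top lens_cell 0.68 [309.0, 207.0, 324.0, 224.0] [317.0, 213.7] 182 [597.0, -12.0]
top red_coaster 0.73 [413.0, 200.0, 441.0, 227.0] [427.1, 212.4] 584 [603.0, -250.0]
top black_coaster 0.88 [409.0, 269.0, 438.0, 296.0] [423.2, 284.1] 647 [448.0, -241.0]
top black_coaster 0.3 [306.0, 225.0, 318.0, 239.0] [311.9, 232.2] 179 [557.0, -1.0]
top lens_seat 0.69 [177.0, 221.0, 206.0, 252.0] [190.8, 235.9] 743 [546.0, 260.0]
top eye_loupe 0.77 [218.0, 173.0, 234.0, 190.0] [226.8, 181.3] 285 [666.0, 186.0]
top cartridge 0.52 [229.0, 293.0, 261.0, 307.0] [244.3, 300.0] 218 [410.0, 141.0]
top cartridge 0.27 [304.0, 226.0, 320.0, 240.0] [312.4, 232.2] 188 [557.0, -2.0]
```

Run:
```python
import cv2,numpy as np
a=cv2.imread("pics/top0.png")[165:285,270:360]; b=cv2.imread("pics/scene0.png")[190:275,265:385]
a=cv2.resize(a,None,fx=5,fy=5,interpolation=cv2.INTER_CUBIC); cv2.imwrite("pics/t1.png",a)
b=cv2.resize(b,None,fx=6,fy=6,interpolation=cv2.INTER_CUBIC); cv2.imwrite("pics/s1.png",b)
```

```text
(no output)
```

View pics/top0.png

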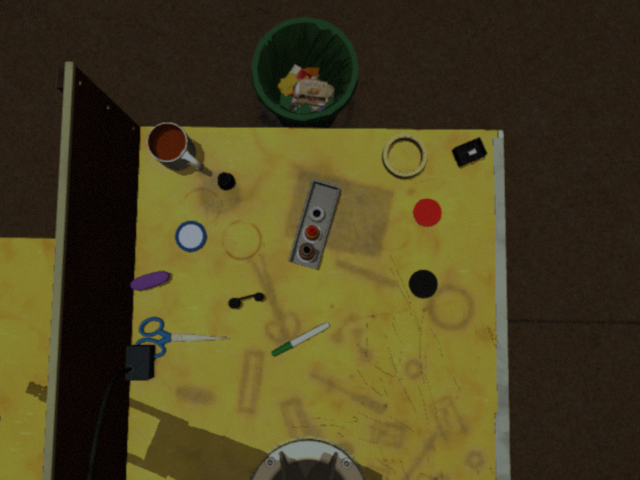

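View pics/t1.png

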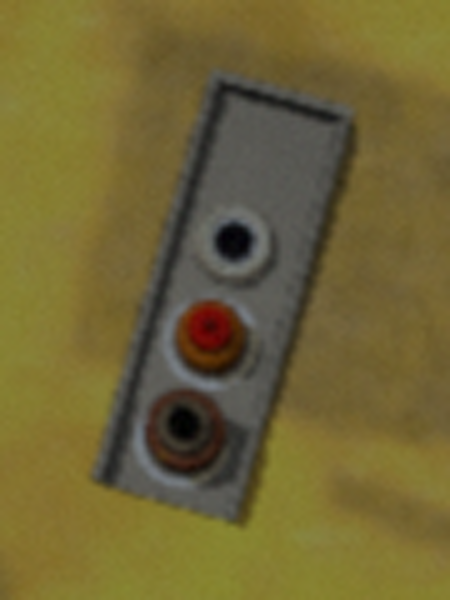

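View pics/s1.png

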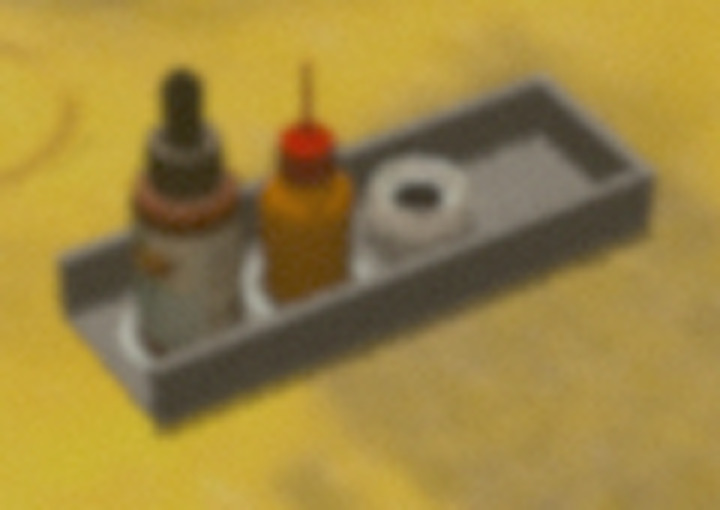

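```bash
cat > /tmp/a.py <<'E'
from h import *
from scipy.optimize import least_squares
T=lambda u:np.array([270+u[0]/5,165+u[1]/5]); S=lambda u:np.array([265+u[0]/6,190+u[1]/6])
top=[T(u) for u in[(216,72),(354,108),(96,482),(240,522)]]
sc=[S(u) for u in[(541,76),(655,178),(60,258),(152,362)]]   # back-left, back-right, front-left, front-right wall tops
loc=np.array([[92,32],[92,-32],[-92,32],[-92,-32]])
def W(p,l,z): c,s=np.cos(p[2]),np.sin(p[2]); return [p[0]+c*l[0]-s*l[1],p[1]+s*l[0]+c*l[1],z]
def fit(cs): 
    f=lambda p:np.concatenate([proj(c,W(p,l,24))-u for c,us in cs for u,l in zip(us,loc)])
    o=least_squares(f,[580,-9,-.28]); return o.x,np.abs(o.fun).max()
for cs in([("top",top)],[("scene",sc)],[("top",top),("scene",sc)]): p,e=fit(cs);print(np.round(p,3),e)
for n,l in(("dropper",(-64,0)),("oiler",(-20,0)),("lens",(23,0))): print(n,"nominal",np.round(W(p,l,0)[:2],1))
print("dropper",unproj("top",T((184,420)),104),unproj("scene",S((182,72)),104))
print("oiler",unproj("top",T((210,327)),72),unproj("scene",S((307,63)),89))
print("lens",unproj("top",T((234,241)),23),unproj("scene",S((418,196)),23))
E
PYTHONPATH=. python3 /tmp/a.py; python3 -c "
import cv2
a=cv2.imread('pics/top0.png');print(a[180:182,310:314].tolist())" >/dev/null
```

```text
Traceback (most recent call last):
  File "h.py", line 1, in <module>
    import numpy as np, cv2
ModuleNotFoundError: No module named 'cv2'
```

```bash
python3 - < /tmp/a.py
```

```text
[ 5.7261e+02 -8.6490e+00 -2.6200e-01] 0.5969555421851283
[ 5.74247e+02 -8.62800e+00 -2.80000e-01] 1.7638719098657987
[ 5.7335e+02 -8.8130e+00 -2.7000e-01] 2.3089598515559544
dropper nominal [511.7   8.3]
oiler nominal [554.1  -3.5]
lens nominal [595.5 -14.9]
dropper [512.45357311   7.31240972 104.        ] [512.96049426   5.77698114 104.        ]
oiler [553.24116991  -2.17765021  72.        ] [555.5482005  -3.2415988  89.       ]
lens [595.77618744 -11.42184406  23.        ] [593.59662202 -15.47446307  23.        ]
```

View pics/scene0.png

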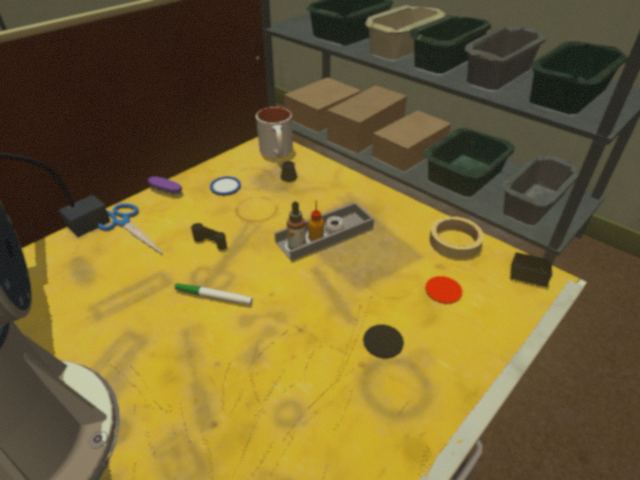

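Run:
```python
from h import *
a=cv2.imread("pics/top0.png")[300:480,0:390]
a=cv2.convertScaleAbs(a,alpha=1.8,beta=20); cv2.imwrite("pics/t2.png",cv2.resize(a,None,fx=2,fy=2,interpolation=cv2.INTER_CUBIC))
for P in([222,584,256],[222,584,230],[222,584,450],[0,0,300],[100,260,600]): print(P,proj("top",P),proj("scene",P))
```

```text
[222, 584, 256] [-40.61697193 410.20984645] [-48.17049725  74.30142867]
[222, 584, 230] [-31.40408994 407.27283876] [-40.99669628  88.25415346]
[222, 584, 450] [-128.48527485  438.2216979 ] [-112.33001843  -50.48599498]
[0, 0, 300] [304.80030447 566.12414378] [-139.76421675  280.35681237]
[100, 260, 600] [ 56.84336329 593.62779392] [-294.19470371 -191.24251856]
```

View pics/t2.png

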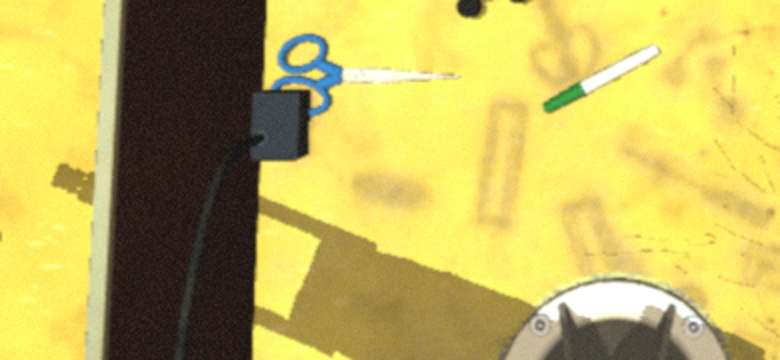

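Run:
```python
from h import *
b=unproj("top",(128,390),0); b2=unproj("top",(139,126),0); print(b,b2)
for z in range(250,500,25): print(z,np.round(unproj("top",(54,390),z)),np.round(unproj("top",(74,65),z)),np.round(proj("scene",[500,b[1],z])),np.round(proj("scene",[700,b2[1],z])))
s=r.sense();print(s["clock"],s["eef_pos"])
```

```text
[217.60648066 383.08224015   0.        ] [788.81542882 383.38837656   0.        ]
250 [256. 429. 250.] [826. 425. 250.] [149.  64.] [231.  38.]
275 [260. 418. 275.] [816. 414. 275.] [146.  50.] [229.  26.]
300 [264. 407. 300.] [806. 403. 300.] [143.  37.] [228.  13.]
325 [268. 396. 325.] [796. 392. 325.] [139.  22.] [226.   0.]
350 [273. 385. 350.] [786. 381. 350.] [136.   7.] [225. -13.]
375 [277. 374. 375.] [775. 370. 375.] [132.  -8.] [223. -27.]
400 [281. 363. 400.] [765. 360. 400.] [128. -24.] [221. -42.]
425 [285. 352. 425.] [755. 349. 425.] [124. -41.] [220. -57.]
450 [289. 341. 450.] [745. 338. 450.] [120. -59.] [218. -73.]
475 [293. 330. 475.] [735. 327. 475.] [116. -77.] [216. -89.]
1.0 [222.40505893 584.08183301 256.28808326]
```

Request:
carry_out(delta_pos=[[0, 0, -0.04], [0, 0, -0.08], [0, 0, -0.12], [0, 0, -0.16], [0, 0, -0.2], [0, 0, -0.225], [0, 0, -0.225]], rot=[[0, 0, 0], [0, 0, 0], [0, 0, 0], [0, 0, 0], [0, 0, 0], [0, 0, 0], [0, 0, 0]], claw=0.06)

```text
clock: 1.88
eef_pos: [222.6, 584.6, 483.4]
tcp_rot: [3.138, 0.0, 2.778]
contact_force: [-0.2, 0.6, -0.5]
opening: 0.707
grasp_force: 0.0
```

```bash
cat >> h.py <<'E'
from scipy.spatial.transform import Rotation as Ro
YAW=-0.27
def down(yaw=YAW,tilt=0): return Ro.from_euler("xyz",[np.pi,0,np.pi+yaw])*Ro.from_euler("y",-tilt,degrees=True)
def tcp(gp,R,back=0): return np.array(gp,float)-(6+back)*R.apply([0,0,1])
def go(p,R):
    s=r.sense(); R0=Ro.from_euler("xyz",s["tcp_rot"]); p0=np.array(s["eef_pos"])
    print("t",round(s["clock"],2),"at",p0.round(1),"F",np.round(s["contact_force"],1),"op",round(s["opening"],3),"tips",r.tips_ahead)
    print("  delta mm",R0.inv().apply(np.array(p)-p0).round(1),"rot",(R0.inv()*R).as_rotvec(degrees=True).round(2))
E
python3 - <<'E'
from h import *
go([400,150,480],down()); R=down(tilt=45)
print(tcp([512.3,7,51],R,110),tcp([512.3,7,51],R))
E
```

```text
t 1.88 at [222.6 584.6 483.4] F [-0.2  0.6 -0.5] op 0.707 tips 25.0
  delta mm [-320.4 -343.1    2. ] rot [ 0.23  0.01 -5.38]
[433.24728339  28.87848249 133.02438662] [508.21106638   8.13164565  55.24264069]
```

Request:
carry_out(delta_pos=[[-0.045, -0.048, 0], [-0.085, -0.091, 0], [-0.125, -0.134, 0], [-0.165, -0.177, 0], [-0.205, -0.22, 0], [-0.245, -0.263, 0], [-0.285, -0.306, 0], [-0.32, -0.343, 0]], rot=[[0, 0, -1], [0, 0, -2], [0, 0, -3], [0, 0, -4], [0, 0, -5], [0, 0, -5.4], [0, 0, -5.4], [0, 0, -5.4]])

```text
clock: 2.88
eef_pos: [399.4, 147.6, 479.9]
tcp_rot: [-3.141, -0.001, 2.872]
contact_force: [-0.1, -0.2, 0.2]
opening: 0.702
grasp_force: 0.0
```

Run:
```python
from h import *
R=down(tilt=45);go(tcp([512.3,7,51],R,110),R)
```

```text
t 2.88 at [399.4 147.6 479.9] F [-0.1 -0.2  0.2] op 0.702 tips 25.0
  delta mm [ -64.7 -105.1  346.9] rot [-5.000e-02 -4.506e+01  2.000e-02]
```

Request:
carry_out(delta_pos=[[-0.01, -0.02, 0.05], [-0.02, -0.04, 0.1], [-0.03, -0.06, 0.15], [-0.04, -0.08, 0.2], [-0.05, -0.1, 0.25], [-0.06, -0.105, 0.3], [-0.065, -0.105, 0.347], [-0.065, -0.105, 0.347]], rot=[[0, -6, 0], [0, -13, 0], [0, -20, 0], [0, -27, 0], [0, -34, 0], [0, -41, 0], [0, -45, 0], [0, -45, 0]])

```text
clock: 3.88
eef_pos: [422.2, 41.1, 207.7]
tcp_rot: [-3.126, 0.711, 2.869]
contact_force: [2.4, -1.5, 1.7]
opening: 0.704
grasp_force: 0.0
```

Run:
```python
from h import *
R=down(tilt=45);go(tcp([512.3,7,51],R),R)
s=r.grab_frame("scene");t=r.grab_frame("top")
a=cv2.resize(s[170:290,220:390],None,fx=3.4,fy=3.4,interpolation=2);b=cv2.resize(t[180:300,270:350],None,fx=3.4,fy=3.4,interpolation=2)
cv2.imwrite("pics/p1.png",np.hstack([a,b])[:, :800])
```

```text
t 3.88 at [422.2  41.1 207.7] F [ 2.4 -1.5  1.7] op 0.704 tips 25.0
  delta mm [ 30.   -5.8 175.5] rot [-1.   -4.25 -0.09]
```

View pics/p1.png

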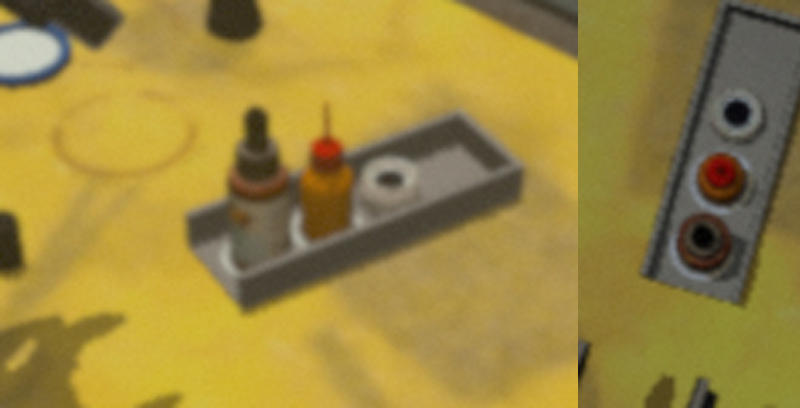

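Request:
carry_out(delta_pos=[[0, 0, 0], [0, 0, 0]], rot=[[0, 0, 0], [0, 0, 0]])

```text
clock: 4.22
eef_pos: [425.2, 41.3, 210.7]
tcp_rot: [-3.124, 0.717, 2.873]
contact_force: [0.5, 0.1, -0.1]
opening: 0.704
grasp_force: 0.0
```

Run:
```python
from h import *
R=down(tilt=45);go(tcp([512.3,7,51],R,90),R);go(tcp([512.3,7,51],R),R)
```

```text
t 4.22 at [425.2  41.3 210.7] F [ 0.5  0.1 -0.1] op 0.704 tips 25.0
  delta mm [41.3 -8.3 86. ] rot [-0.94 -3.93  0.11]
t 4.22 at [425.2  41.3 210.7] F [ 0.5  0.1 -0.1] op 0.704 tips 25.0
  delta mm [ 35.2  -6.9 175.8] rot [-0.94 -3.93  0.11]
```

Request:
carry_out(delta_pos=[[0.02, -0.004, 0.03], [0.041, -0.008, 0.06], [0.041, -0.008, 0.086], [0.041, -0.008, 0.086], [0.041, -0.008, 0.086]], rot=[[-0.9, -2, 0], [-0.9, -3.9, 0], [-0.9, -3.9, 0], [-0.9, -3.9, 0], [-0.9, -3.9, 0]])

```text
clock: 4.85
eef_pos: [438.4, 40.3, 206.4]
tcp_rot: [-3.122, 0.704, 2.871]
contact_force: [-0.0, 0.4, -0.8]
opening: 0.704
grasp_force: 0.0
```

Run:
```python
from h import *
R=down(tilt=45);go(tcp([512.3,7,51],R,90),R);go(tcp([512.3,7,51],R),R);print(np.round(r.sense()["qpos"],2))
```

```text
t 4.85 at [438.4  40.3 206.4] F [-0.   0.4 -0.8] op 0.704 tips 25.0
  delta mm [ 47.4 -10.9  74.8] rot [-1.14 -4.65 -0.  ]
t 4.85 at [438.4  40.3 206.4] F [-0.   0.4 -0.8] op 0.704 tips 25.0
  delta mm [ 40.1  -9.1 164.5] rot [-1.14 -4.65 -0.  ]
[ 0.39 -0.03  2.46 -1.3   0.44  0.24]
```

Run:
```python
from h import *
go([450,25,250],down(tilt=0))
R=down(tilt=25);print(tcp([512.3,7,54],R,100))
```

```text
t 4.85 at [438.4  40.3 206.4] F [-0.   0.4 -0.8] op 0.704 tips 25.0
  delta mm [-39.9 -12.1 -23.1] rot [-1.08 40.35 -0.45]
[469.12543882  18.94891107 150.06862543]
```

Request:
carry_out(delta_pos=[[-0.01, -0.003, -0.006], [-0.02, -0.006, -0.012], [-0.03, -0.009, -0.018], [-0.04, -0.012, -0.023], [-0.04, -0.012, -0.023], [-0.04, -0.012, -0.023], [-0.04, -0.012, -0.023]], rot=[[0, 10, 0], [0, 20, 0], [-0.5, 30, 0], [-1, 40.3, 0], [-1, 40.3, 0], [-1, 40.3, 0], [-1, 40.3, -0.4]])

```text
clock: 5.72
eef_pos: [451.3, 24.0, 249.8]
tcp_rot: [-3.14, 0.001, 2.868]
contact_force: [-0.5, -0.5, 0.8]
opening: 0.706
grasp_force: 0.0
```

Run:
```python
from h import *
R=down(tilt=25);go(tcp([512.3,7,54],R,100),R);print(np.round(r.sense()["qpos"],2))
```

```text
t 5.72 at [451.3  24.  249.8] F [-0.5 -0.5  0.8] op 0.706 tips 25.0
  delta mm [-18.4   0.   99.8] rot [ -0.11 -24.93  -0.18]
[ 0.05  0.09  1.99 -0.    1.06 -1.25]
```

Request:
carry_out(delta_pos=[[-0.003, 0, 0.02], [-0.007, 0, 0.04], [-0.011, 0, 0.06], [-0.015, 0, 0.08], [-0.0184, 0, 0.1], [-0.0184, 0, 0.1], [-0.0184, 0, 0.1]], rot=[[0, -6, 0], [0, -12, 0], [0, -18, 0], [0, -25, 0], [0, -25, 0], [0, -25, 0], [0, -25, 0]])

```text
clock: 6.6
eef_pos: [467.4, 20.5, 150.6]
tcp_rot: [-3.141, 0.438, 2.872]
contact_force: [0.5, -0.1, 0.2]
opening: 0.703
grasp_force: 0.0
```

Run:
```python
from h import *
R=down(tilt=25);go(tcp([512.3,7,54],R,0),R);print(np.round(r.sense()["qpos"],2))
s=r.grab_frame("scene");t=r.grab_frame("top")
a=cv2.resize(s[170:290,220:390],None,fx=3.4,fy=3.4,interpolation=2);b=cv2.resize(t[180:300,280:345],None,fx=3.4,fy=3.4,interpolation=2)
cv2.imwrite("pics/p2.png",np.hstack([a,b])[:, :800])
```

```text
t 6.6 at [467.4  20.5 150.6] F [ 0.5 -0.1  0.2] op 0.703 tips 25.0
  delta mm [ -1.4  -1.1 101.4] rot [-0.01  0.1   0.01]
[ 0.16  0.13  2.32 -0.57  0.34 -0.63]
```

View pics/p2.png

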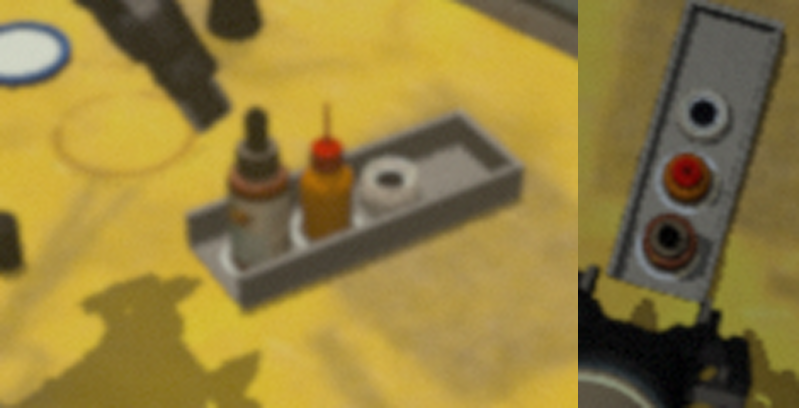

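Request:
carry_out(delta_pos=[[0, 0, 0.012], [-0.001, -0.001, 0.025], [-0.0014, -0.001, 0.04], [-0.0014, -0.001, 0.055], [-0.0014, -0.001, 0.068], [-0.0014, -0.001, 0.08], [-0.0014, -0.001, 0.09], [-0.0014, -0.001, 0.09]], rot=[[0, 0, 0], [0, 0, 0], [0, 0, 0], [0, 0, 0], [0, 0, 0], [0, 0, 0], [0, 0, 0], [0, 0, 0]])

```text
clock: 7.7
eef_pos: [505.7, 8.4, 69.3]
tcp_rot: [-3.141, 0.438, 2.871]
contact_force: [-0.3, 0.0, 1.0]
opening: 0.702
grasp_force: 0.0
```

Run:
```python
from h import *
R=down(tilt=25);go(tcp([512.3,7,54],R,0),R)
s=r.grab_frame("scene");t=r.grab_frame("top")
a=cv2.resize(s[170:290,220:390],None,fx=3.4,fy=3.4,interpolation=2);b=cv2.resize(t[180:300,280:345],None,fx=3.4,fy=3.4,interpolation=2)
cv2.imwrite("pics/p3.png",np.hstack([a,b])[:, :800])
```

```text
t 7.7 at [505.7   8.4  69.3] F [-0.3  0.   1. ] op 0.702 tips 25.0
  delta mm [ 0.3  0.4 10.7] rot [-0.07  0.09 -0.02]
```

View pics/p3.png

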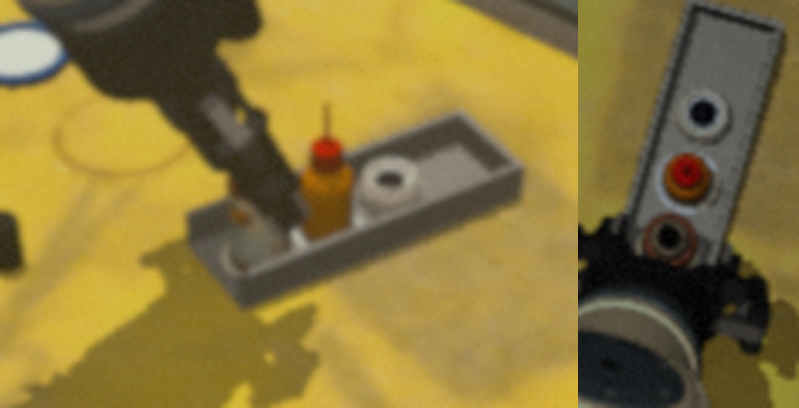

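Request:
carry_out(delta_pos=[[0, 0, 0.005], [0, 0, 0.01], [0, 0, 0.01]], rot=[[0, 0, 0], [0, 0, 0], [0, 0, 0]])

```text
clock: 8.18
eef_pos: [509.6, 7.4, 61.0]
tcp_rot: [-3.141, 0.437, 2.871]
contact_force: [-0.8, -0.0, -0.5]
opening: 0.703
grasp_force: 0.0
```

Request:
carry_out(delta_pos=[[0, 0, 0], [0, 0, 0], [0, 0, 0], [0, 0, 0], [0, 0, 0], [0, 0, 0]], rot=[[0, 0, 0], [0, 0, 0], [0, 0, 0], [0, 0, 0], [0, 0, 0], [0, 0, 0]], claw=0.02, grip_force=40)

```text
clock: 8.93
eef_pos: [509.7, 7.4, 60.9]
tcp_rot: [-3.141, 0.437, 2.871]
contact_force: [-0.9, 0.4, 7.5]
opening: 0.365
grasp_force: 40.0
```

Run:
```python
from h import *
s=r.sense();print(s["eef_pos"],s["tcp_rot"],s["opening"],s["opening"]*85.4)
R=down(tilt=25);go(tcp([512.3,7,54],R,0)+[0,0,110],R)
```

```text
[509.71509811   7.44184491  60.92685284] [-3.1405352   0.43728408  2.87143919] 0.36485120004576654 31.158292483908465
t 8.93 at [509.7   7.4  60.9] F [-0.9  0.4  7.5] op 0.365 tips 25.0
  delta mm [-46.    0.2 -98.3] rot [-0.06  0.05 -0.01]
```

Request:
carry_out(delta_pos=[[-0.0021, 0, -0.0045], [-0.0063, 0, -0.0136], [-0.0127, 0, -0.0272], [-0.019, 0, -0.0408], [-0.0254, 0, -0.0544], [-0.0296, 0, -0.0634], [-0.0296, 0, -0.0634]], rot=[[0, 0, 0], [0, 0, 0], [0, 0, 0], [0, 0, 0], [0, 0, 0], [0, 0, 0], [0, 0, 0]])

```text
clock: 9.8
eef_pos: [509.7, 7.5, 131.1]
tcp_rot: [-3.141, 0.438, 2.871]
contact_force: [-0.5, -0.3, -1.4]
opening: 0.366
grasp_force: 39.6
```

Run:
```python
from h import *
print(np.round(r.sense()["qpos"],2),r.sense()["grasp_force"])
g=Ro.from_euler("z",-0.51).apply([-2.6,.4,0])
for f in(.5,1):
    R=down(YAW-0.51*f,tilt=25)
    a=-0.51*f; p=Ro.from_euler("z",a).apply([509.7,7.4,132]) if f<1 else np.array([448,-241.5,132])+g
    print(p);go(p,R)
```

```text
[ 0.11  0.23  2.26 -0.59  0.29 -0.65] 39.603981965956336
[ 495.08459784 -121.40877639  132.        ]
t 9.8 at [509.7   7.5 131.1] F [-0.5 -0.3 -1.4] op 0.366 tips 25.0
  delta mm [ -18.9 -128.1    7.9] rot [ 6.13  0.07 13.2 ]
[ 445.92613518 -239.88164136  132.        ]
t 9.8 at [509.7   7.5 131.1] F [-0.5 -0.3 -1.4] op 0.366 tips 25.0
  delta mm [  -4.7 -255.4    1.3] rot [12.31  0.07 26.44]
```

Request:
carry_out(delta_pos=[[-0.004, -0.02, 0.002], [-0.009, -0.05, 0.004], [-0.014, -0.085, 0.006], [-0.0185, -0.12, 0.0075], [-0.0185, -0.155, 0.0075], [-0.015, -0.19, 0.006], [-0.01, -0.225, 0.003], [-0.0047, -0.2554, 0.0013]], rot=[[0.9, 0, 2], [2.4, 0, 5.1], [4.1, 0, 8.8], [5.8, 0, 12.4], [7.5, 0, 16], [9.2, 0, 19.7], [10.8, 0, 23.3], [12.3, 0, 26.4]])

```text
clock: 10.8
eef_pos: [444.7, -240.8, 130.8]
tcp_rot: [-3.14, 0.436, 2.361]
contact_force: [-0.3, -0.4, 0.4]
opening: 0.36
grasp_force: 39.6
```

Run:
```python
from h import *
g=Ro.from_euler("z",-0.51).apply([-2.6,.4,0])
R=down(YAW-0.51,tilt=25);go(np.array([448,-241.5,62.4])+g,R)
r.grab_frame("top")
for c in("top","scene"):
    t=r.grab_frame(c);m=r.cut_out("black_coaster",c); print([(round(d["p"],2),np.round(d["box"])) for d in m[:2]])
    if c=="top": a=cv2.resize(t[250:320,370:470],None,fx=4,fy=4,interpolation=2)
    else: b=cv2.resize(t[270:370,330:430],None,fx=4,fy=4,interpolation=2)
cv2.imwrite("pics/p4.png",np.hstack([cv2.copyMakeBorder(a,0,120,0,0,0),b]))
```

```text
t 10.8 at [ 444.7 -240.8  130.8] F [-0.3 -0.4  0.4] op 0.36 tips 25.0
  delta mm [28.7  1.6 62.1] rot [-0.1  -0.02 -0.05]
[]
[(0.93, array([361., 326., 407., 362.]))]
```

View pics/p4.png

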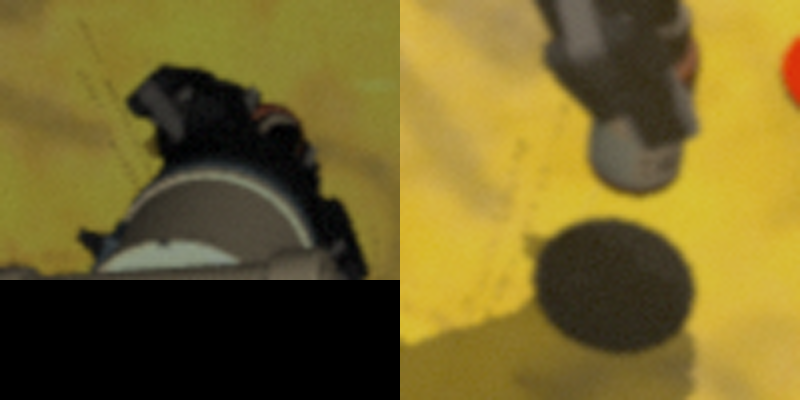

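Request:
carry_out(delta_pos=[[0.006, 0.0003, 0.013], [0.012, 0.0006, 0.026], [0.018, 0.001, 0.039], [0.024, 0.0013, 0.052], [0.0275, 0.0016, 0.0593], [0.0287, 0.0016, 0.0621], [0.0287, 0.0016, 0.0621], [0.0287, 0.0016, 0.0621]], rot=[[0, 0, 0], [0, 0, 0], [0, 0, 0], [0, 0, 0], [0, 0, 0], [0, 0, 0], [0, 0, 0], [0, 0, 0]])

```text
clock: 12.05
eef_pos: [447.4, -238.5, 63.2]
tcp_rot: [-3.141, 0.437, 2.364]
contact_force: [-0.3, 0.7, -0.6]
opening: 0.362
grasp_force: 39.7
```

Run:
```python
from h import *
g=Ro.from_euler("z",-0.51).apply([-2.6,.4,0])
R=down(YAW-0.51,tilt=25);go(np.array([448,-241.5,62.4])+g,R);s=r.sense();print(s["contact_force"])
t=r.grab_frame("scene");b=cv2.resize(t[270:370,330:430],None,fx=4,fy=4,interpolation=2)
for z,rad,n in((4,31,1),(4,16.5,2)):
    q=np.array([(proj("scene",[448+rad*np.cos(a),-241.5+rad*np.sin(a),z])-[330,270])*4 for a in np.linspace(0,6.28,60)]).astype(int)
    cv2.polylines(b,[q],True,(0,255,0) if n==1 else (255,0,255),1)
cv2.imwrite("pics/p5.png",b)
```

```text
t 12.05 at [ 447.4 -238.5   63.2] F [-0.3  0.7 -0.6] op 0.362 tips 25.0
  delta mm [ 0.4 -2.   0.7] rot [0.02 0.03 0.11]
[-0.34585229  0.686915   -0.60699109]
```

View pics/p5.png

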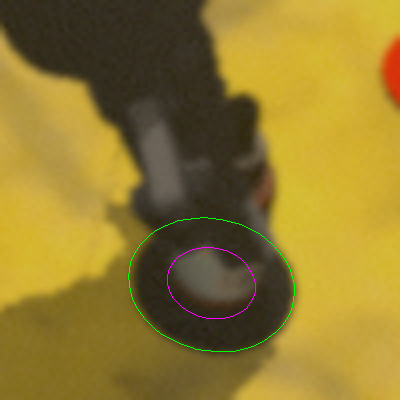

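Request:
carry_out(delta_pos=[[0.0004, -0.001, 0.0007], [0.0004, -0.002, 0.0007], [0.0004, -0.002, 0.0007]], rot=[[0, 0, 0], [0, 0, 0], [0, 0, 0]])

```text
clock: 12.48
eef_pos: [445.5, -240.5, 62.4]
tcp_rot: [-3.141, 0.437, 2.363]
contact_force: [-0.6, -0.5, -1.4]
opening: 0.366
grasp_force: 39.7
```

Run:
```python
from h import *
g=Ro.from_euler("z",-0.51).apply([-2.6,.4,0])
R=down(YAW-0.51,tilt=25);go(np.array([448,-241.5,62.4])+g,R)
```

```text
t 12.47 at [ 445.5 -240.5   62.4] F [-0.6 -0.5 -1.4] op 0.366 tips 25.0
  delta mm [ 0.1  0.7 -0.1] rot [-0.02  0.03  0.05]
```

Request:
carry_out(delta_pos=[[0.0002, 0, 0.0005], [0.0004, 0, 0.0009], [0.0004, 0, 0.0009]], rot=[[0, 0, 0], [0, 0, 0], [0, 0, 0]])

```text
clock: 12.85
eef_pos: [445.9, -240.6, 61.9]
tcp_rot: [-3.141, 0.437, 2.363]
contact_force: [-2.4, 1.7, 4.8]
opening: 0.366
grasp_force: 40.1
```

Request:
carry_out(delta_pos=[[0, 0, 0], [0, 0, 0], [0, 0, 0], [0, 0, 0], [0, 0, -0.01], [0, 0, -0.03], [0, 0, -0.055], [0, 0, -0.08]], rot=[[0, 0, 0], [0, 0, 0], [0, 0, 0], [0, 0, 0], [0, 0, 0], [0, 0, 0], [0, 0, 0], [0, 0, 0]], claw=0.06)

```text
clock: 13.85
eef_pos: [421.3, -216.2, 134.6]
tcp_rot: [-3.141, 0.435, 2.363]
contact_force: [-0.0, 0.4, 0.7]
opening: 0.702
grasp_force: 0.0
```

Run:
```python
from h import *
R=down();go([400,-200,220],down(-.5));go([500,-60,200],R);print(np.round(r.sense()["qpos"],2))
t=r.grab_frame("scene");b=cv2.resize(t[250:370,330:450],None,fx=4,fy=4,interpolation=2)
for z,rad in((4,31),(4,16.5),(106,5)):
    q=np.array([(proj("scene",[448+rad*np.cos(a),-241.5+rad*np.sin(a),z])-[330,250])*4 for a in np.linspace(0,6.28,60)]).astype(int)
    cv2.polylines(b,[q],True,(0,255,0),1)
cv2.imwrite("pics/p6.png",b)
```

```text
t 13.85 at [ 421.3 -216.2  134.6] F [-0.   0.4  0.7] op 0.702 tips 25.0
  delta mm [-11.9  -3.5 -88.6] rot [ -3.52  24.78 -15.73]
t 13.85 at [ 421.3 -216.2  134.6] F [-0.   0.4  0.7] op 0.702 tips 25.0
  delta mm [ 21.1 166.4 -82. ] rot [ -6.38  24.4  -28.7 ]
[-0.36  0.17  2.32 -0.63  0.29 -0.58]
```

View pics/p6.png

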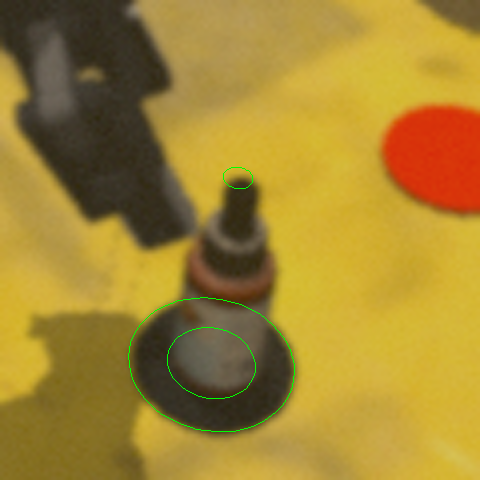

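Run:
```python
from h import *
go([480,-110,190],down(-.4,10));go([554.2,-3,150],down())
```

```text
t 13.9 at [ 421.4 -215.9  136.7] F [ 0.8 -0.5  1.7] op 0.701 tips 25.0
  delta mm [  7.  116.5 -62.1] rot [ -6.54  14.88 -20.75]
t 13.9 at [ 421.4 -215.9  136.7] F [ 0.8 -0.5  1.7] op 0.701 tips 25.0
  delta mm [ 44.2 244.8 -35.3] rot [ -6.36  24.52 -28.68]
```

Request:
carry_out(delta_pos=[[-0.012, 0, -0.027], [-0.02, 0.02, -0.05], [-0.005, 0.07, -0.06], [0.007, 0.116, -0.062], [0.02, 0.16, -0.055], [0.035, 0.205, -0.045], [0.0442, 0.2448, -0.0353], [0.0442, 0.2448, -0.0353]], rot=[[0, 0, 0], [-1.5, 4, -5], [-3.5, 9, -12], [-5, 15, -18], [-6, 20, -24], [-6.36, 24.5, -28.7], [-6.36, 24.5, -28.7], [-6.36, 24.5, -28.7]])

```text
clock: 14.9
eef_pos: [555.6, -2.4, 145.6]
tcp_rot: [-3.14, -0.002, 2.873]
contact_force: [-0.7, 0.2, -0.0]
opening: 0.703
grasp_force: 0.0
```

Request:
carry_out(delta_pos=[[0, 0, 0], [0, 0, 0]], rot=[[0, 0, 0], [0, 0, 0]])

```text
clock: 15.15
eef_pos: [554.1, -4.7, 147.5]
tcp_rot: [-3.141, -0.001, 2.871]
contact_force: [-0.3, -0.4, -0.3]
opening: 0.702
grasp_force: 0.0
```

Run:
```python
from h import *
go([554.2,-3,150],down());go([554.2,-3,52],down());print(np.round(r.sense()["qpos"],2))
```

```text
t 15.15 at [554.1  -4.7 147.5] F [-0.3 -0.4 -0.3] op 0.702 tips 25.0
  delta mm [ 0.3  1.6 -2.5] rot [-0.06 -0.06 -0.06]
t 15.15 at [554.1  -4.7 147.5] F [-0.3 -0.4 -0.3] op 0.702 tips 25.0
  delta mm [ 0.2  1.7 95.5] rot [-0.06 -0.06 -0.06]
[-0.01  0.37  1.88 -0.    0.89 -1.31]
```

Request:
carry_out(delta_pos=[[0, 0.001, 0.015], [0, 0.0016, 0.03], [0, 0.0016, 0.047], [0, 0.0016, 0.063], [0, 0.0016, 0.08], [0, 0.0016, 0.09], [0, 0.0016, 0.0955], [0, 0.0016, 0.0955]], rot=[[0, 0, 0], [0, 0, 0], [0, 0, 0], [0, 0, 0], [0, 0, 0], [0, 0, 0], [0, 0, 0], [0, 0, 0]])

```text
clock: 16.15
eef_pos: [554.9, -2.3, 51.6]
tcp_rot: [-3.141, -0.002, 2.872]
contact_force: [-0.9, -0.0, -0.9]
opening: 0.706
grasp_force: 0.0
```

Request:
carry_out(delta_pos=[[0, 0, 0], [0, 0, 0], [0, 0, 0], [0, 0, 0], [0, 0, 0], [0, 0, 0]], rot=[[0, 0, 0], [0, 0, 0], [0, 0, 0], [0, 0, 0], [0, 0, 0], [0, 0, 0]], claw=0.018, grip_force=40)

```text
clock: 16.9
eef_pos: [555.4, -2.4, 52.5]
tcp_rot: [-3.141, -0.0, 2.872]
contact_force: [-1.4, -0.5, 6.7]
opening: 0.326
grasp_force: 39.3
```

Request:
carry_out(delta_pos=[[0, 0, -0.005], [0, 0, -0.015], [0, 0, -0.03], [0, 0, -0.045], [0, 0, -0.06], [0, 0, -0.075], [0, 0, -0.075], [0, 0, -0.075]], rot=[[0, 0, 0], [0, 0, 0], [0, 0, 0], [0, 0, 0], [0, 0, 0], [0, 0, 0], [0, 0, 0], [0, 0, 0]])

```text
clock: 17.9
eef_pos: [554.8, -2.3, 126.6]
tcp_rot: [-3.141, -0.001, 2.872]
contact_force: [0.2, -0.3, -0.1]
opening: 0.325
grasp_force: 39.6
```

Run:
```python
from h import *
go([602.5,-250.5,110],down(-.66));print(r.sense()["grasp_force"])
```

```text
t 17.9 at [554.8  -2.3 126.6] F [ 0.2 -0.3 -0.1] op 0.325 tips 25.0
  delta mm [-112.2 -226.5   16.6] rot [-0.05 -0.08 22.34]
39.55729939509183
```

Request:
carry_out(delta_pos=[[-0.01, -0.02, 0], [-0.024, -0.048, 0], [-0.041, -0.083, 0], [-0.058, -0.118, 0], [-0.076, -0.153, 0.003], [-0.092, -0.187, 0.006], [-0.105, -0.212, 0.012], [-0.1122, -0.2265, 0.0166]], rot=[[0, 0, 2], [0, 0, 5], [0, 0, 8.5], [0, 0, 12], [0, 0, 15.5], [0, 0, 19], [0, 0, 21.5], [0, 0, 22.3]])

```text
clock: 18.9
eef_pos: [602.6, -251.6, 109.1]
tcp_rot: [-3.14, -0.002, 2.481]
contact_force: [-0.6, 1.0, -0.6]
opening: 0.321
grasp_force: 39.6
```

Request:
carry_out(delta_pos=[[0, 0, 0], [0, 0, 0], [0, 0, 0]], rot=[[0, 0, 0], [0, 0, 0], [0, 0, 0]])

```text
clock: 19.27
eef_pos: [602.8, -249.5, 110.4]
tcp_rot: [-3.141, -0.001, 2.484]
contact_force: [-1.0, 0.4, -1.0]
opening: 0.326
grasp_force: 39.6
```

Run:
```python
from h import *
go([602.5,-250.5,53.6],down(-.66));print(r.sense()["grasp_force"])
```

```text
t 19.27 at [ 602.8 -249.5  110.4] F [-1.   0.4 -1. ] op 0.326 tips 25.0
  delta mm [-0.5 -0.9 56.8] rot [-0.05 -0.06  0.11]
39.5721270586364
```

Request:
carry_out(delta_pos=[[0, -0.0005, 0.012], [-0.0005, -0.001, 0.024], [-0.0005, -0.001, 0.036], [-0.0005, -0.001, 0.046], [-0.0005, -0.001, 0.053], [-0.0005, -0.001, 0.0565], [-0.0005, -0.001, 0.0565], [-0.0005, -0.001, 0.0565]], rot=[[0, 0, 0], [0, 0, 0], [0, 0, 0], [0, 0, 0], [0, 0, 0], [0, 0, 0], [0, 0, 0], [0, 0, 0]])

```text
clock: 20.27
eef_pos: [602.6, -251.7, 53.9]
tcp_rot: [-3.141, -0.0, 2.482]
contact_force: [-0.3, -0.3, -0.5]
opening: 0.323
grasp_force: 39.6
```

Request:
carry_out(delta_pos=[[0, 0, 0.0005], [0, 0, 0.001], [0, 0, 0.001]], rot=[[0, 0, 0], [0, 0, 0], [0, 0, 0]])

```text
clock: 20.65
eef_pos: [602.8, -251.7, 53.5]
tcp_rot: [-3.141, -0.0, 2.482]
contact_force: [-1.4, -0.0, 6.9]
opening: 0.322
grasp_force: 40.3
```

Request:
carry_out(delta_pos=[[0, 0, 0], [0, 0, 0], [0, 0, 0], [0, 0, 0], [0, 0, -0.01], [0, 0, -0.035], [0, 0, -0.07], [0, 0, -0.11]], rot=[[0, 0, 0], [0, 0, 0], [0, 0, 0], [0, 0, 0], [0, 0, 0], [0, 0, 0], [0, 0, 0], [0, 0, 0]], claw=0.06)

```text
clock: 21.65
eef_pos: [602.3, -251.5, 164.0]
tcp_rot: [-3.141, -0.001, 2.482]
contact_force: [-0.0, 0.2, 0.2]
opening: 0.701
grasp_force: 0.0
```

Run:
```python
from h import *
t=r.grab_frame("scene");b=cv2.resize(t[210:370,340:480],None,fx=3.5,fy=3.5,interpolation=2)
for x,y,z,rad in((602,-251,4,31),(602,-251,4,15),(602,-251,90,3)):
    q=np.array([(proj("scene",[x+rad*np.cos(a),y+rad*np.sin(a),z])-[340,210])*3.5 for a in np.linspace(0,6.28,60)]).astype(int)
    cv2.polylines(b,[q],True,(0,255,0),1)
# lens in the now-clear tray
r.grab_frame("top");L=[]
for c in("top","scene"):
    for d in r.cut_out("lens_cell",c)[:1]:
        ys,xs=np.nonzero(d["mask"]);bx=d["box"];print(c,d["p"],bx,unproj(c,(xs.mean(),ys.mean()),14),unproj(c,((bx[0]+bx[2])/2,(bx[1]+bx[3])/2),14))
    for d in r.cut_out("lens_seat",c)[:1]:
        ys,xs=np.nonzero(d["mask"]);bx=d["box"];print(c,d["p"],bx,unproj(c,(xs.mean(),ys.mean()),5),unproj(c,((bx[0]+bx[2])/2,(bx[1]+bx[3])/2),5))
s=t[190:275,265:385];s=cv2.resize(s,None,fx=2.5,fy=2.5,interpolation=2)
o=np.zeros((560,800,3),np.uint8);o[:b.shape[0],:b.shape[1]]=b;o[:s.shape[0],490:790]=s;cv2.imwrite("pics/p7.png",o)
lam=down().apply
for n in(0.5*np.pi,): R=Ro.from_euler("xyz",[np.pi,0,np.pi+YAW-np.pi/2]);go([595,-13.5,120],R);R=Ro.from_euler("xyz",[np.pi,0,np.pi+YAW+np.pi/2]);go([595,-13.5,120],R)
print(np.round(r.sense()["qpos"],2))
```

```text
top 0.61 [308.9, 207.8, 324.3, 222.6] [596.56626698 -11.95358269  14.        ] [592.72002568 -11.01702783  14.        ]
top 0.86 [178.4, 219.3, 203.7, 253.9] [545.66769174 259.48628029   5.        ] [544.31358405 259.29018414   5.        ]
scene 0.6 [326.5, 217.0, 344.7, 234.7] [597.04667482 -10.18003857  14.        ] [596.0820425 -15.9355161  14.       ]
scene 0.56 [205.9, 175.0, 240.9, 198.2] [543.50026195 258.46071528   5.        ] [540.28822935 257.85126053   5.        ]
t 21.95 at [ 602.  -251.4  162.1] F [-0.3  0.3 -0.1] op 0.705 tips 25.0
  delta mm [151.2 183.8  42.2] rot [-1.300e-01 -6.000e-02  6.769e+01]
t 21.95 at [ 602.  -251.4  162.1] F [-0.3  0.3 -0.1] op 0.705 tips 25.0
  delta mm [151.2 183.8  42.2] rot [ 7.0000e-02 -1.5000e-01 -1.1231e+02]
[-0.4   0.49  1.65 -0.    1.01 -1.31]
```

View pics/p7.png

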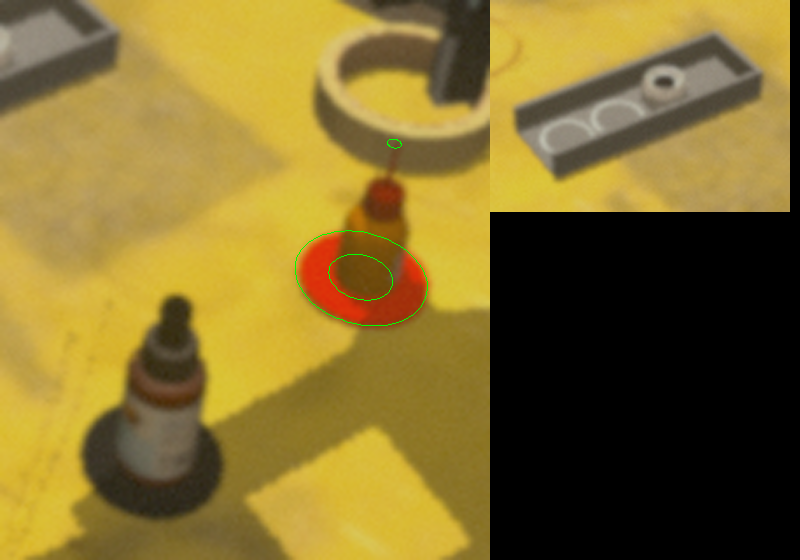

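Request:
carry_out(delta_pos=[[0.019, 0.023, -0.005], [0.038, 0.046, -0.005], [0.057, 0.069, 0], [0.076, 0.092, 0], [0.095, 0.115, 0.01], [0.114, 0.138, 0.02], [0.133, 0.161, 0.03], [0.1512, 0.1838, 0.042]], rot=[[0, 0, 8], [0, 0, 17], [0, 0, 26], [0, 0, 35], [0, 0, 44], [0, 0, 53], [0, 0, 62], [0, 0, 67.7]], claw=0.05)

```text
clock: 22.95
eef_pos: [594.7, -12.7, 119.1]
tcp_rot: [-3.138, 0.001, 1.297]
contact_force: [1.0, 0.3, -0.5]
opening: 0.587
grasp_force: 0.0
```

Request:
carry_out(delta_pos=[[0, 0, 0], [0, 0, 0], [0, 0, 0]], rot=[[0, 0, 0], [0, 0, 0], [0, 0, 0]])

```text
clock: 23.32
eef_pos: [595.7, -14.5, 120.7]
tcp_rot: [-3.141, 0.001, 1.301]
contact_force: [-0.5, -0.2, -1.0]
opening: 0.584
grasp_force: 0.0
```

Run:
```python
from h import *
R=Ro.from_euler("xyz",[np.pi,0,np.pi/2+YAW]);go([595.6,-13.5,40],R);print(np.round(r.sense()["qpos"],2))
```

```text
t 23.32 at [595.7 -14.5 120.7] F [-0.5 -0.2 -1. ] op 0.584 tips 25.0
  delta mm [ 1.  -0.3 80.7] rot [-0.06  0.04 -0.01]
[-0.03  0.47  1.8  -0.    0.87  0.24]
```

Request:
carry_out(delta_pos=[[0, 0, 0.015], [0.001, 0, 0.03], [0.001, 0, 0.045], [0.001, 0, 0.06], [0.001, 0, 0.072], [0.001, 0, 0.08], [0.001, 0, 0.08]], rot=[[0, 0, 0], [0, 0, 0], [0, 0, 0], [0, 0, 0], [0, 0, 0], [0, 0, 0], [0, 0, 0]])

```text
clock: 24.2
eef_pos: [595.4, -12.7, 40.0]
tcp_rot: [-3.139, 0.001, 1.301]
contact_force: [0.5, -0.5, 0.1]
opening: 0.582
grasp_force: 0.0
```

Request:
carry_out(delta_pos=[[0, 0, 0.002], [0, 0, 0.005], [0, 0, 0.005]], rot=[[0, 0, 0], [0, 0, 0], [0, 0, 0]])

```text
clock: 24.58
eef_pos: [595.8, -12.8, 35.7]
tcp_rot: [-3.14, 0.001, 1.301]
contact_force: [0.2, 0.1, 0.2]
opening: 0.586
grasp_force: 0.0
```

Request:
carry_out(delta_pos=[[0, 0, 0], [0, 0, 0], [0, 0, 0], [0, 0, 0], [0, 0, 0], [0, 0, 0]], rot=[[0, 0, 0], [0, 0, 0], [0, 0, 0], [0, 0, 0], [0, 0, 0], [0, 0, 0]], claw=0.022, grip_force=35)

```text
clock: 25.32
eef_pos: [595.9, -12.7, 36.0]
tcp_rot: [-3.141, 0.0, 1.301]
contact_force: [-1.8, 0.4, 6.1]
opening: 0.385
grasp_force: 34.7
```

Request:
carry_out(delta_pos=[[0, 0, -0.005], [0, 0, -0.015], [0, 0, -0.03], [0, 0, -0.045], [0, 0, -0.06], [0, 0, -0.07], [0, 0, -0.07]], rot=[[0, 0, 0], [0, 0, 0], [0, 0, 0], [0, 0, 0], [0, 0, 0], [0, 0, 0], [0, 0, 0]])

```text
clock: 26.2
eef_pos: [596.4, -12.7, 106.7]
tcp_rot: [3.141, 0.0, 1.301]
contact_force: [-1.0, 0.2, -0.2]
opening: 0.385
grasp_force: 34.8
```

Run:
```python
from h import *
R=Ro.from_euler("xyz",[np.pi,0,np.pi/2+YAW]);go([545,259,100],R);print(r.sense()["grasp_force"])
```

```text
t 26.2 at [596.4 -12.7 106.7] F [-1.   0.2 -0.2] op 0.385 tips 25.0
  delta mm [ 248.2 -122.     6.6] rot [ 0.02  0.01 -0.  ]
34.760393500328064
```

Request:
carry_out(delta_pos=[[0.02, -0.01, 0], [0.055, -0.027, 0], [0.095, -0.047, 0], [0.135, -0.066, 0], [0.175, -0.086, 0.002], [0.212, -0.104, 0.004], [0.235, -0.116, 0.006], [0.2482, -0.122, 0.0066]], rot=[[0, 0, 0], [0, 0, 0], [0, 0, 0], [0, 0, 0], [0, 0, 0], [0, 0, 0], [0, 0, 0], [0, 0, 0]])

```text
clock: 27.2
eef_pos: [543.0, 260.9, 98.3]
tcp_rot: [-3.139, 0.001, 1.303]
contact_force: [-0.6, -0.4, -0.2]
opening: 0.386
grasp_force: 34.8
```

Request:
carry_out(delta_pos=[[0, 0, 0], [0, 0, 0], [0, 0, 0]], rot=[[0, 0, 0], [0, 0, 0], [0, 0, 0]])

```text
clock: 27.58
eef_pos: [544.7, 258.1, 99.1]
tcp_rot: [-3.14, 0.001, 1.3]
contact_force: [-0.0, 0.2, -0.3]
opening: 0.382
grasp_force: 34.8
```

Run:
```python
from h import *
R=Ro.from_euler("xyz",[np.pi,0,np.pi/2+YAW]);go([545,259,37.5],R);print(r.sense()["grasp_force"])
```

```text
t 27.57 at [544.7 258.1  99.1] F [-0.   0.2 -0.3] op 0.382 tips 25.0
  delta mm [ 1.   0.1 61.6] rot [-0.07  0.04 -0.07]
34.78030264377594
```

Request:
carry_out(delta_pos=[[0.001, 0, 0.012], [0.001, 0, 0.025], [0.001, 0, 0.038], [0.001, 0, 0.05], [0.001, 0, 0.057], [0.001, 0, 0.061], [0.001, 0, 0.061], [0.001, 0, 0.061]], rot=[[0, 0, 0], [0, 0, 0], [0, 0, 0], [0, 0, 0], [0, 0, 0], [0, 0, 0], [0, 0, 0], [0, 0, 0]])

```text
clock: 28.58
eef_pos: [545.0, 260.1, 38.4]
tcp_rot: [-3.141, 0.0, 1.301]
contact_force: [0.2, -0.0, 0.2]
opening: 0.384
grasp_force: 34.8
```

Request:
carry_out(delta_pos=[[0, 0, 0.0005], [0, 0, 0.001], [0, 0, 0.001]], rot=[[0, 0, 0], [0, 0, 0], [0, 0, 0]])

```text
clock: 28.95
eef_pos: [544.7, 260.0, 37.1]
tcp_rot: [-3.14, 0.0, 1.301]
contact_force: [0.6, -0.1, -0.9]
opening: 0.387
grasp_force: 34.8
```

Request:
carry_out(delta_pos=[[0, 0, 0.0005], [0, 0, 0.001], [0, 0, 0.001]], rot=[[0, 0, 0], [0, 0, 0], [0, 0, 0]])

```text
clock: 29.32
eef_pos: [544.7, 260.0, 37.0]
tcp_rot: [-3.14, 0.0, 1.301]
contact_force: [-2.8, -1.8, 10.8]
opening: 0.388
grasp_force: 35.8
```

Contact at the expected height (36–37). Release gently and rise.

Request:
carry_out(delta_pos=[[0, 0, -0.0004], [0, 0, -0.0004], [0, 0, -0.0004], [0, 0, -0.0004], [0, 0, -0.01], [0, 0, -0.04], [0, 0, -0.085], [0, 0, -0.13]], rot=[[0, 0, 0], [0, 0, 0], [0, 0, 0], [0, 0, 0], [0, 0, 0], [0, 0, 0], [0, 0, 0], [0, 0, 0]], claw=0.055)

```text
clock: 30.32
eef_pos: [544.7, 259.9, 167.9]
tcp_rot: [-3.14, 0.001, 1.301]
contact_force: [0.9, 0.0, -0.9]
opening: 0.645
grasp_force: 0.0
```

Request:
carry_out(delta_pos=[[0, 0, 0], [0, 0, 0]], rot=[[0, 0, 0], [0, 0, 0]])

```text
clock: 30.58
eef_pos: [544.6, 259.9, 166.2]
tcp_rot: [-3.14, 0.0, 1.301]
contact_force: [-0.2, 0.3, -0.6]
opening: 0.65
grasp_force: 0.0
```

Run:
```python
from h import *
r.grab_frame("top");r.grab_frame("scene")
for c in("top","scene"):
  for n,z in(("lens_cell",14),("lens_seat",5)):
    for d in r.cut_out(n,c)[:1]:
        ys,xs=np.nonzero(d["mask"]);bx=d["box"];print(c,n,round(d["p"],2),bx,unproj(c,(xs.mean(),ys.mean()),z).round(1))
go([575,0,175],down(-.47));go([602.7,-251.6,175],down(-.66))
```

```text
top lens_cell 0.57 [180.6, 227.2, 199.4, 244.8] [543.7 261.8  14. ]
top lens_seat 0.69 [179.8, 219.4, 206.6, 252.2] [546.5 252.9   5. ]
scene lens_cell 0.47 [218.7, 174.5, 236.0, 189.1] [545.9 261.9  14. ]
scene lens_seat 0.67 [210.8, 177.1, 242.1, 199.0] [540.4 251.8   5. ]
t 30.88 at [544.4 259.8 165.1] F [ 0.3  0.5 -0.1] op 0.643 tips 25.0
  delta mm [-242.2   98.8   -9.8] rot [-1.900e-01 -2.000e-02 -7.854e+01]
t 30.88 at [544.4 259.8 165.1] F [ 0.3  0.5 -0.1] op 0.643 tips 25.0
  delta mm [-477.3  192.6   -9.6] rot [ -0.18   0.   -67.66]
```

Request:
carry_out(delta_pos=[[-0.04, 0.016, -0.01], [-0.095, 0.038, -0.01], [-0.15, 0.061, -0.01], [-0.205, 0.083, -0.01], [-0.26, 0.105, -0.01], [-0.315, 0.127, -0.01], [-0.37, 0.149, -0.01], [-0.42, 0.17, -0.01]], rot=[[0, 0, -6], [0, 0, -14], [0, 0, -23], [0, 0, -32], [0, 0, -41], [0, 0, -50], [0, 0, -58], [0, 0, -67]], claw=0.06)

```text
clock: 31.88
eef_pos: [596.4, -192.3, 175.6]
tcp_rot: [-3.14, -0.002, 2.475]
contact_force: [0.3, 0.2, 0.3]
opening: 0.703
grasp_force: 0.0
```

Request:
carry_out(delta_pos=[[0, 0, 0], [0, 0, 0], [0, 0, 0]], rot=[[0, 0, 0], [0, 0, 0], [0, 0, 0]])

```text
clock: 32.25
eef_pos: [596.4, -188.7, 175.8]
tcp_rot: [-3.141, -0.002, 2.47]
contact_force: [-0.3, -0.1, 0.4]
opening: 0.703
grasp_force: 0.0
```

Run:
```python
from h import *
go([602.7,-251.6,150],Ro.from_euler("xyz",[np.pi,0,2.482]));print(np.round(r.sense()["qpos"],2))
```

```text
t 32.25 at [ 596.4 -188.7  175.8] F [-0.3 -0.1  0.4] op 0.703 tips 25.0
  delta mm [-44.1 -45.3  25.8] rot [-0.06 -0.1  -0.67]
[-0.31  0.44  1.7  -0.    1.01 -1.21]
```

Request:
carry_out(delta_pos=[[-0.01, -0.01, 0.005], [-0.025, -0.0255, 0.012], [-0.038, -0.039, 0.02], [-0.0441, -0.0453, 0.0258], [-0.0441, -0.0453, 0.0258], [-0.0441, -0.0453, 0.0258], [-0.0441, -0.0453, 0.0258]], rot=[[0, 0, -0.3], [0, 0, -0.7], [0, 0, -0.7], [0, 0, -0.7], [0, 0, -0.7], [0, 0, -0.7], [0, 0, -0.7]])

```text
clock: 33.12
eef_pos: [603.1, -252.6, 150.6]
tcp_rot: [-3.141, -0.001, 2.483]
contact_force: [-0.7, 0.2, 0.4]
opening: 0.7
grasp_force: 0.0
```

Run:
```python
from h import *
go([602.7,-251.6,53.3],Ro.from_euler("xyz",[np.pi,0,2.482]))
```

```text
t 33.12 at [ 603.1 -252.6  150.6] F [-0.7  0.2  0.4] op 0.7 tips 25.0
  delta mm [ 0.8  0.6 97.3] rot [-0.04 -0.03  0.04]
```

Request:
carry_out(delta_pos=[[0.0008, 0.0006, 0.015], [0.0008, 0.0006, 0.03], [0.0008, 0.0006, 0.047], [0.0008, 0.0006, 0.063], [0.0008, 0.0006, 0.08], [0.0008, 0.0006, 0.09], [0.0008, 0.0006, 0.097], [0.0008, 0.0006, 0.097]], rot=[[0, 0, 0], [0, 0, 0], [0, 0, 0], [0, 0, 0], [0, 0, 0], [0, 0, 0], [0, 0, 0], [0, 0, 0]])

```text
clock: 34.12
eef_pos: [602.4, -252.0, 52.9]
tcp_rot: [-3.14, -0.001, 2.482]
contact_force: [0.3, 0.6, 1.3]
opening: 0.702
grasp_force: 0.0
```

Request:
carry_out(delta_pos=[[0, 0, 0], [0, 0, 0]], rot=[[0, 0, 0], [0, 0, 0]])

```text
clock: 34.38
eef_pos: [602.9, -252.2, 53.9]
tcp_rot: [-3.141, 0.0, 2.482]
contact_force: [-0.2, -0.7, 0.2]
opening: 0.706
grasp_force: 0.0
```

Request:
carry_out(delta_pos=[[0, 0, 0], [0, 0, 0], [0, 0, 0], [0, 0, 0], [0, 0, 0], [0, 0, 0]], rot=[[0, 0, 0], [0, 0, 0], [0, 0, 0], [0, 0, 0], [0, 0, 0], [0, 0, 0]], claw=0.018, grip_force=40)

```text
clock: 35.12
eef_pos: [602.7, -252.3, 53.7]
tcp_rot: [-3.141, -0.0, 2.482]
contact_force: [-1.2, -0.6, 5.2]
opening: 0.32
grasp_force: 39.4
```

Request:
carry_out(delta_pos=[[0, 0, -0.005], [0, 0, -0.015], [0, 0, -0.03], [0, 0, -0.045], [0, 0, -0.06], [0, 0, -0.075], [0, 0, -0.075], [0, 0, -0.075]], rot=[[0, 0, 0], [0, 0, 0], [0, 0, 0], [0, 0, 0], [0, 0, 0], [0, 0, 0], [0, 0, 0], [0, 0, 0]])

```text
clock: 36.12
eef_pos: [602.4, -252.0, 128.0]
tcp_rot: [-3.141, -0.001, 2.482]
contact_force: [-0.4, 0.3, -0.1]
opening: 0.318
grasp_force: 39.5
```

Run:
```python
from h import *
go([555.2,-2.7,128],Ro.from_euler("xyz",[np.pi,0,2.872]))
```

```text
t 36.12 at [ 602.4 -252.   128. ] F [-0.4  0.3 -0.1] op 0.318 tips 25.0
  delta mm [1.900e+02 1.681e+02 1.000e-01] rot [ -0.04  -0.09 -22.33]
```

Request:
carry_out(delta_pos=[[0.016, 0.014, 0], [0.04, 0.035, 0], [0.07, 0.062, 0], [0.1, 0.088, 0], [0.13, 0.115, 0], [0.158, 0.14, 0], [0.18, 0.159, 0], [0.19, 0.168, 0]], rot=[[0, 0, -2], [0, 0, -5], [0, 0, -8.5], [0, 0, -12], [0, 0, -15.5], [0, 0, -19], [0, 0, -21.5], [0, 0, -22.3]])

```text
clock: 37.12
eef_pos: [554.1, -0.9, 127.8]
tcp_rot: [-3.141, -0.003, 2.875]
contact_force: [0.2, 0.8, 0.7]
opening: 0.327
grasp_force: 39.5
```

Request:
carry_out(delta_pos=[[0, 0, 0], [0, 0, 0], [0, 0, 0], [0, 0, 0]], rot=[[0, 0, 0], [0, 0, 0], [0, 0, 0], [0, 0, 0]])

```text
clock: 37.62
eef_pos: [555.5, -3.6, 128.2]
tcp_rot: [-3.141, -0.001, 2.87]
contact_force: [-0.4, 0.5, -0.5]
opening: 0.316
grasp_force: 39.5
```

Run:
```python
from h import *
go([555.2,-2.5,53.2],Ro.from_euler("xyz",[np.pi,0,2.872]))
```

```text
t 37.62 at [555.5  -3.6 128.2] F [-0.4  0.5 -0.5] op 0.316 tips 25.0
  delta mm [ 0.5  1.  75. ] rot [-0.03 -0.07 -0.09]
```

Request:
carry_out(delta_pos=[[0.0005, 0.001, 0.015], [0.0005, 0.001, 0.03], [0.0005, 0.001, 0.045], [0.0005, 0.001, 0.06], [0.0005, 0.001, 0.07], [0.0005, 0.001, 0.0745], [0.0005, 0.001, 0.0745], [0.0005, 0.001, 0.0745]], rot=[[0, 0, 0], [0, 0, 0], [0, 0, 0], [0, 0, 0], [0, 0, 0], [0, 0, 0], [0, 0, 0], [0, 0, 0]])

```text
clock: 38.62
eef_pos: [555.4, -1.8, 54.2]
tcp_rot: [-3.141, -0.0, 2.872]
contact_force: [0.3, 0.2, -0.8]
opening: 0.326
grasp_force: 39.5
```

Request:
carry_out(delta_pos=[[0, 0, 0], [0, 0, 0]], rot=[[0, 0, 0], [0, 0, 0]])

```text
clock: 38.88
eef_pos: [555.2, -1.8, 54.1]
tcp_rot: [-3.141, -0.001, 2.872]
contact_force: [-0.4, -0.1, -0.8]
opening: 0.32
grasp_force: 39.5
```

Request:
carry_out(delta_pos=[[0, -0.0006, 0], [0, -0.0006, 0.0007], [0, -0.0006, 0.0014], [0, -0.0006, 0.0014]], rot=[[0, 0, 0], [0, 0, 0], [0, 0, 0], [0, 0, 0]])

```text
clock: 39.38
eef_pos: [555.1, -2.4, 52.7]
tcp_rot: [-3.141, -0.001, 2.871]
contact_force: [-0.6, -0.5, 4.0]
opening: 0.319
grasp_force: 40.0
```

Foot down at the recorded spot. Release and rise.

Request:
carry_out(delta_pos=[[0, 0, 0], [0, 0, 0], [0, 0, 0], [0, 0, 0], [0, 0, -0.01], [0, 0, -0.035], [0, 0, -0.07], [0, 0, -0.12]], rot=[[0, 0, 0], [0, 0, 0], [0, 0, 0], [0, 0, 0], [0, 0, 0], [0, 0, 0], [0, 0, 0], [0, 0, 0]], claw=0.06)

```text
clock: 40.38
eef_pos: [554.2, -2.4, 173.3]
tcp_rot: [-3.141, -0.003, 2.871]
contact_force: [1.5, 0.3, -0.6]
opening: 0.705
grasp_force: 0.0
```

Request:
carry_out(delta_pos=[[0, 0, 0], [0, 0, 0]], rot=[[0, 0, 0], [0, 0, 0]])

```text
clock: 40.62
eef_pos: [554.8, -2.4, 172.6]
tcp_rot: [-3.141, -0.001, 2.872]
contact_force: [0.4, -0.6, -0.5]
opening: 0.704
grasp_force: 0.0
```

Run:
```python
from h import *
R=Ro.from_euler("xyz",[-3.141,.437,2.363])
rel=np.array([445.9,-240.6,61.7]); z=R.apply([0,0,1]); print(z)
go(rel-z*90+[0,0,60],R*Ro.from_euler("y",25,degrees=True)); go(rel-z*90,R)
t=r.grab_frame("scene")
for d in r.recognise("oiler","scene")[:1]: print(d)
```

```text
[ 0.3008775  -0.29764236 -0.90602525]
t 40.62 at [554.8  -2.4 172.6] F [ 0.4 -0.6 -0.5] op 0.704 tips 25.0
  delta mm [  74.7 -240.1  -30.5] rot [ 1.000e-02 -7.000e-02  2.915e+01]
t 40.62 at [554.8  -2.4 172.6] F [ 0.4 -0.6 -0.5] op 0.704 tips 25.0
  delta mm [  74.7 -240.1   29.5] rot [  6.36 -24.52  28.68]
{'box': [305.5, 212.0, 327.6, 242.9], 'p': 0.67}
```

Request:
carry_out(delta_pos=[[0.006, -0.02, -0.01], [0.016, -0.05, -0.02], [0.027, -0.087, -0.03], [0.039, -0.125, -0.03], [0.05, -0.16, -0.03], [0.061, -0.195, -0.03], [0.07, -0.225, -0.03], [0.0747, -0.24, -0.03]], rot=[[0, 0, 2], [0, 0, 6], [0, 0, 10], [0, 0, 15], [0, 0, 20], [0, 0, 25], [0, 0, 29], [0, 0, 29]])

```text
clock: 41.72
eef_pos: [417.4, -215.0, 202.4]
tcp_rot: [-3.14, -0.002, 2.363]
contact_force: [0.1, 0.1, 1.1]
opening: 0.706
grasp_force: 0.0
```

Request:
carry_out(delta_pos=[[0, 0, 0], [0, 0, 0]], rot=[[0, 0, 0], [0, 0, 0]])

```text
clock: 41.98
eef_pos: [419.3, -213.3, 202.6]
tcp_rot: [-3.141, -0.001, 2.366]
contact_force: [-0.0, 0.0, 0.4]
opening: 0.702
grasp_force: 0.0
```

Run:
```python
from h import *
R=Ro.from_euler("xyz",[-3.141,.437,2.363])
rel=np.array([445.9,-240.6,61.7]); z=R.apply([0,0,1])
go(rel-z*90,R);print(np.round(r.sense()["qpos"],2))
```

```text
t 41.98 at [ 419.3 -213.3  202.6] F [-0.   0.   0.4] op 0.702 tips 25.0
  delta mm [-0.1 -0.7 59.3] rot [ 2.00e-02 -2.51e+01  1.90e-01]
[-0.47  0.18  2.01 -0.    0.96 -1.27]
```

Request:
carry_out(delta_pos=[[0, -0.0007, 0.01], [0, -0.0007, 0.02], [0, -0.0007, 0.03], [0, -0.0007, 0.04], [0, -0.0007, 0.05], [0, -0.0007, 0.0593], [0, -0.0007, 0.0593], [0, -0.0007, 0.0593]], rot=[[0, -5, 0], [0, -10, 0], [0, -15, 0], [0, -20, 0], [0, -25.1, 0.2], [0, -25.1, 0.2], [0, -25.1, 0.2], [0, -25.1, 0.2]])

```text
clock: 42.98
eef_pos: [419.2, -214.0, 143.7]
tcp_rot: [-3.142, 0.438, 2.363]
contact_force: [0.4, -0.1, 0.4]
opening: 0.707
grasp_force: 0.0
```

Request:
carry_out(delta_pos=[[0, 0, 0], [0, 0, 0]], rot=[[0, 0, 0], [0, 0, 0]])

```text
clock: 43.22
eef_pos: [418.8, -214.4, 143.7]
tcp_rot: [3.142, 0.438, 2.362]
contact_force: [0.3, 0.4, -0.7]
opening: 0.704
grasp_force: 0.0
```

Run:
```python
from h import *
R=Ro.from_euler("xyz",[-3.141,.437,2.363])
go([445.9,-240.6,61.7],R);print(np.round(r.sense()["qpos"],2))
```

```text
t 43.23 at [ 418.8 -214.4  143.7] F [ 0.3  0.4 -0.7] op 0.704 tips 25.0
  delta mm [ 0.6  0.4 90.2] rot [ 0.01  0.05 -0.06]
[-0.36  0.15  2.32 -0.59  0.31 -0.62]
```

Request:
carry_out(delta_pos=[[0.0003, 0, 0.012], [0.0006, 0.0004, 0.025], [0.0006, 0.0004, 0.04], [0.0006, 0.0004, 0.055], [0.0006, 0.0004, 0.068], [0.0006, 0.0004, 0.08], [0.0006, 0.0004, 0.09], [0.0006, 0.0004, 0.09]], rot=[[0, 0, 0], [0, 0, 0], [0, 0, 0], [0, 0, 0], [0, 0, 0], [0, 0, 0], [0, 0, 0], [0, 0, 0]])

```text
clock: 44.22
eef_pos: [445.5, -240.6, 61.5]
tcp_rot: [-3.141, 0.436, 2.362]
contact_force: [-0.5, 0.0, -0.2]
opening: 0.699
grasp_force: 0.0
```

Request:
carry_out(delta_pos=[[0, 0, 0], [0, 0, 0]], rot=[[0, 0, 0], [0, 0, 0]])

```text
clock: 44.48
eef_pos: [445.8, -240.5, 62.4]
tcp_rot: [-3.141, 0.437, 2.364]
contact_force: [0.3, -0.2, -0.1]
opening: 0.7
grasp_force: 0.0
```

Run:
```python
from h import *
R=Ro.from_euler("xyz",[-3.141,.437,2.363])
go([445.9,-240.6,61.7],R)
```

```text
t 44.48 at [ 445.8 -240.5   62.4] F [ 0.3 -0.2 -0.1] op 0.7 tips 25.0
  delta mm [0.1 0.  0.7] rot [-0.    0.02  0.04]
```

Request:
carry_out(delta_pos=[[0, 0, 0], [0, 0, 0], [0, 0, 0], [0, 0, 0], [0, 0, 0], [0, 0, 0]], rot=[[0, 0, 0], [0, 0, 0], [0, 0, 0], [0, 0, 0], [0, 0, 0], [0, 0, 0]], claw=0.02, grip_force=40)

```text
clock: 45.22
eef_pos: [445.9, -240.6, 62.3]
tcp_rot: [-3.141, 0.437, 2.362]
contact_force: [-0.6, 0.8, 6.5]
opening: 0.364
grasp_force: 39.8
```

Request:
carry_out(delta_pos=[[-0.0021, 0, -0.0045], [-0.0063, 0, -0.0136], [-0.0127, 0, -0.0272], [-0.019, 0, -0.0408], [-0.0254, 0, -0.0544], [-0.0296, 0, -0.0634], [-0.0296, 0, -0.0634]], rot=[[0, 0, 0], [0, 0, 0], [0, 0, 0], [0, 0, 0], [0, 0, 0], [0, 0, 0], [0, 0, 0]])

```text
clock: 46.1
eef_pos: [445.9, -240.5, 132.5]
tcp_rot: [3.141, 0.438, 2.362]
contact_force: [-0.2, 1.1, -0.8]
opening: 0.361
grasp_force: 39.7
```

Run:
```python
from h import *
R=Ro.from_euler("xyz",[-3.1405,.437,2.871])
go(Ro.from_euler("z",-.255).apply([509.7,7.4,132]),Ro.from_euler("xyz",[-3.1405,.437,2.616]))
go([509.7,7.4,132],R)
```

```text
t 46.1 at [ 445.9 -240.5  132.5] F [-0.2  1.1 -0.8] op 0.361 tips 25.0
  delta mm [ 44.4 119.3 -20.3] rot [ -6.1    0.03 -13.2 ]
t 46.1 at [ 445.9 -240.5  132.5] F [-0.2  1.1 -0.8] op 0.361 tips 25.0
  delta mm [117.  221.1 -54.2] rot [-12.29   0.03 -26.43]
```

Request:
carry_out(delta_pos=[[0.006, 0.02, -0.003], [0.016, 0.05, -0.0075], [0.029, 0.085, -0.0135], [0.0444, 0.1193, -0.0203], [0.062, 0.15, -0.029], [0.083, 0.181, -0.038], [0.104, 0.207, -0.048], [0.117, 0.2211, -0.0542]], rot=[[-0.9, 0, -2], [-2.5, 0, -5.4], [-4.3, 0, -9.3], [-6.1, 0, -13.2], [-7.8, 0, -17], [-9.7, 0, -21], [-11.4, 0, -24.6], [-12.3, 0, -26.4]])

```text
clock: 47.1
eef_pos: [509.1, 8.8, 130.7]
tcp_rot: [-3.141, 0.435, 2.873]
contact_force: [0.4, -0.3, -0.1]
opening: 0.365
grasp_force: 39.8
```

Request:
carry_out(delta_pos=[[0, 0, 0], [0, 0, 0], [0, 0, 0], [0, 0, 0]], rot=[[0, 0, 0], [0, 0, 0], [0, 0, 0], [0, 0, 0]])

```text
clock: 47.6
eef_pos: [509.4, 6.8, 131.4]
tcp_rot: [-3.141, 0.436, 2.869]
contact_force: [-0.5, 0.4, -1.1]
opening: 0.362
grasp_force: 39.8
```

Run:
```python
from h import *
R=Ro.from_euler("xyz",[-3.1405,.437,2.871])
go([509.7,7.4,62.2],R)
```

```text
t 47.6 at [509.4   6.8 131.4] F [-0.5  0.4 -1.1] op 0.362 tips 25.0
  delta mm [29.1  0.7 62.8] rot [-0.02 -0.04 -0.08]
```

Request:
carry_out(delta_pos=[[0.006, 0.0007, 0.013], [0.012, 0.0007, 0.026], [0.018, 0.0007, 0.039], [0.024, 0.0007, 0.052], [0.0275, 0.0007, 0.0595], [0.0288, 0.0007, 0.0624], [0.0288, 0.0007, 0.0624], [0.0288, 0.0007, 0.0624]], rot=[[0, 0, 0], [0, 0, 0], [0, 0, 0], [0, 0, 0], [0, 0, 0], [0, 0, 0], [0, 0, 0], [0, 0, 0]])

```text
clock: 48.6
eef_pos: [510.0, 7.9, 62.9]
tcp_rot: [-3.141, 0.437, 2.87]
contact_force: [0.1, 0.3, -0.4]
opening: 0.362
grasp_force: 39.8
```

Request:
carry_out(delta_pos=[[0, 0, 0], [0, 0, 0]], rot=[[0, 0, 0], [0, 0, 0]])

```text
clock: 48.85
eef_pos: [510.0, 8.0, 62.9]
tcp_rot: [-3.141, 0.437, 2.87]
contact_force: [-0.1, 0.6, -1.1]
opening: 0.358
grasp_force: 39.8
```

Run:
```python
from h import *
R=Ro.from_euler("xyz",[-3.1405,.437,2.871])
go([509.7,7.4,60.7],R)
```

```text
t 48.85 at [510.    8.   62.9] F [-0.1  0.6 -1.1] op 0.358 tips 25.0
  delta mm [ 1.  -0.7  2. ] rot [ 0.02 -0.02 -0.03]
```

Request:
carry_out(delta_pos=[[0.0004, -0.0006, 0.0005], [0.0007, -0.0006, 0.001], [0.0009, -0.0006, 0.0015], [0.0009, -0.0006, 0.0015]], rot=[[0, 0, 0], [0, 0, 0], [0, 0, 0], [0, 0, 0]])

```text
clock: 49.35
eef_pos: [509.7, 7.5, 61.3]
tcp_rot: [-3.141, 0.437, 2.871]
contact_force: [-3.0, 0.9, 5.7]
opening: 0.361
grasp_force: 40.3
```

Foot down. Release and back out along the tool.

Request:
carry_out(delta_pos=[[0, 0, 0], [0, 0, 0], [0, 0, 0], [0, 0, 0], [0, 0, -0.01], [0, 0, -0.03], [0, 0, -0.06], [0, 0, -0.09]], rot=[[0, 0, 0], [0, 0, 0], [0, 0, 0], [0, 0, 0], [0, 0, 0], [0, 0, 0], [0, 0, 0], [0, 0, 0]], claw=0.06)

```text
clock: 50.35
eef_pos: [472.2, 17.9, 143.0]
tcp_rot: [-3.141, 0.435, 2.87]
contact_force: [0.4, -0.8, 0.2]
opening: 0.705
grasp_force: 0.0
```

Request:
carry_out(delta_pos=[[-0.02, 0, -0.02], [-0.04, 0, -0.04], [-0.06, 0, -0.06], [-0.07, 0, -0.09], [-0.07, 0, -0.1], [-0.07, 0, -0.1], [-0.07, 0, -0.1]], rot=[[0, 6, 0], [0, 12, 0], [0, 18, 0], [0, 25, 0], [0, 25, 0], [0, 25, 0], [0, 25, 0]])

```text
clock: 51.22
eef_pos: [491.9, 12.3, 261.4]
tcp_rot: [-3.14, -0.001, 2.871]
contact_force: [0.3, -1.4, 0.9]
opening: 0.7
grasp_force: 0.0
```

Run:
```python
from h import *
s=r.sense();print(s["clock"],s["eef_pos"],s["contact_force"])
t=r.grab_frame("scene");a=r.grab_frame("top")
for n in("oiler","dropper_bottle","lens_cell"):print(n,[(c,np.round(d["box"],1)) for c in("scene","top") for d in r.recognise(n,c)[:1]])
o=np.vstack([cv2.imread("pics/scene0.png")[160:270,190:385],t[160:270,190:385]]);o=cv2.resize(o,None,fx=2.7,fy=2.7,interpolation=2)
b=cv2.resize(a[165:285,160:350][:,:],None,fx=1,fy=1)
p=np.vstack([cv2.imread("pics/top0.png")[165:285,285:350],a[165:285,285:350]]);p=cv2.resize(p,(int(65*2.45),594),interpolation=2)
cv2.imwrite("pics/end.png",np.hstack([o,p])[:600,:800])
```

```text
51.225 [491.92616848  12.26894286 261.39396927] [ 0.34275209 -1.40060948  0.86091798]
oiler [('scene', array([308.4, 212.8, 323.4, 238.7]))]
dropper_bottle [('scene', array([285.5, 201.6, 305.7, 247.6]))]
lens_cell [('scene', array([218.2, 174.8, 231.7, 187. ])), ('top', array([182.6, 230.4, 196.2, 245.4]))]
```

View pics/end.png

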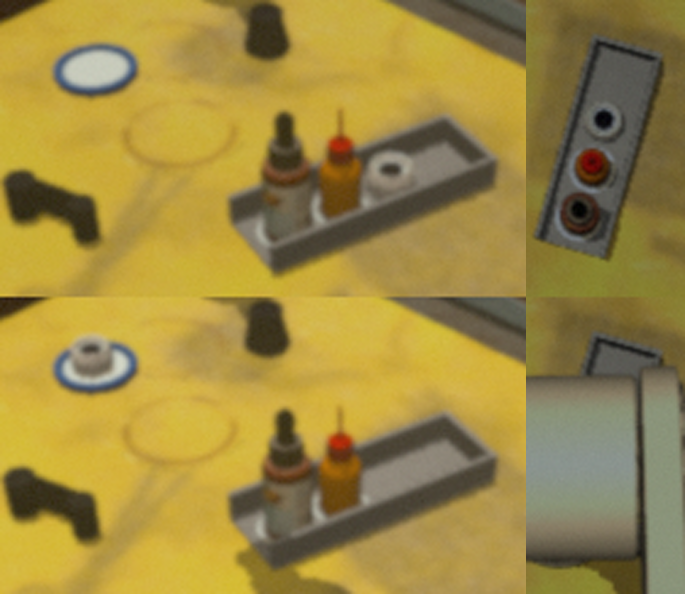

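The before and after views agree: the bottles stand at (285,200) and (340,185) in both halves of the picture. The lens cell sits glass up inside the seat rim at (93,355). The loupe and cartridge have not moved.

```bash
python3 -c "
from rig import r
print(r.sign_off())"
```

```text
the job is handed in; nothing more can be done
None
```

The job is handed in at about 51 s of the 128 s: the lens cell sits glass up inside the blue seat's rim, and both bottles went via their coasters back to their original spots (before and after camera views match); the loupe and cartridge were not touched.

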